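# Sort the wing-assembly parts on the bench

## Robot

A 6-joint arm with a two-finger parallel gripper is mounted at the origin on the work surface. World frame = base frame: x ahead of the robot, y to its left, z up, the work surface at z = 0. Lengths are in mm, angles in rad, forces in N, time in s.
With the tool pointing down it reaches from about 375 to 750 mm from the base axis. Payload 9 kg.
Tool frame: the origin (TCP) lies between the finger pads; the fingertips stand 25 mm ahead of it and the grasp point (between the pads) lies 6 mm ahead of it (bot.tip_reach is the distance from the TCP to the fingertips, in mm); z points along the fingers, y is the line along which they close (so a half turn about z gives the same grasp; the last joint's range is limited). The gripper opens to 85 mm and grips with 20 to 120 N. Pads are 22 mm wide; open, the fingers measure 114 mm over their backs; the gripper's body (76 mm by 85 mm) begins 54 mm behind the grasp point. The pads swing forward as they close: fully open they stand 13 mm farther back than shut.
Start: joints at [1.036, 0.104, 0.097, 1.564, 0, 1.353], TCP at [186.92, 570.171, 256.331] pointing down, gripper open.
Joint ranges: [-2.99, 2.99], [-0.84, 1.86], [-1.1, 1.16], [-1.84, 2.11], [-1.51, 1.56], [-3.14, 3.14]. Speed limits (rad/s): [2.22, 2.22, 2.57, 3.14, 3.14, 3.14].

## Interface

Orientations are given as a unit quaternion [x, y, z, w].
In Python, from plant import bot gives the robot as it stands. The module is installed in compiled form; this text tells all that it offers.
- The arm moves only by the tool arm_command, never from a script. Its arguments are lists of equal length, an entry for each row: "hand": the closure, from -1 (fully open) to 1 (shut); "slide": the shift along the tool's x, y, z normalised to -1 to 1, where 1 is 30 cm, a list of three; "turn": the turn about the tool's z normalised to -1 to 1, where 1 is 180 degrees. A call has 1 to 8 rows; each row is the pose to reach, as a shift and turn from the pose commanded when the call began, along the tool's axes at that moment, turning the shorter way round; what a row does not reach only later rows make up. A row lasts 1/10 s, in which the tool goes at most 50 mm and 8.59 degrees, less where a joint would pass 70% of its speed; a pose out of reach is approached as far as the arm can. A call with a number of a shift or a turn outside -1 to 1 is refused whole. A call with a gripper value outside its range is refused whole. The fingers move at their own pace and stop on an object; the grip force is fixed at half the most. Time passes only in rows, so rows that repeat a pose let the fingers close. It gives the time, the measured TCP pose, the force, the opening and the grip force at its end, in the units of the state.
- bot.read_state(): the state, without advancing time (a new reading comes with each control period).
- bot.camera(name): name is "scene" or "top" or "wrist"; returns the picture (480x640x3 uint8, red, green, blue); there is no depth.
- bot.get_calibration(name): a dict with "fx", "fy", "cx", "cy" (pixels), "dist_coeffs" ([k1, k2, p1, p2, k3] as OpenCV has them; the pictures are not rectified), "T" (4x4, takes a point from camera to world coordinates). Camera axes: x right, y down, z forward; pixel columns grow to the right and rows downward; lengths in mm; the calibration is good to about 2 mm. A picture is of the moment at which its call begins: read the wrist's pose just before it. get_calibration takes no time and is no camera call; for the wrist camera it gives the pose at the moment of the call.
- bot.finish_job(): hands the job in; it is judged then, once.
The state is a dict: "time_s": time; "joint_pos": joint angles; "qd": joint speeds; "joint_efforts": joint torques, N m; "tool_pos": TCP position; "ee_rot": TCP orientation; "wrist_force": force on the tool from outside, world axes, zero at the start; "torque": the same for the moment, N m; "gripper_width": finger opening in mm; "gripper_force": force on a finger pad.
Only numpy, scipy, OpenCV 4.12 (cv2) and the standard library are available. Lean on these libraries where they do the work, as an engineer would, in place of code of your own. Each camera call takes 0.05 s, during which the arm holds its last target. There are 200 camera calls.

## Task

Sort the loose wing parts: stand the three aluminium tubes upright, clustered together inside the orange round canister, put the blue servo in the blue tray and the white spinner in the yellow tray, both flat on their bases. Let everything stand free and still, and do not shove or knock over the amber jar and the red bottle.

Things in the scene. Friction and masses are not known exactly. Their poses are not given: they have to be found in the camera images.
- tube_a: One of three identical bare aluminium wing-joiner tubes (treat as solid; dark bore seen on top), 24 mm diameter, 110 mm long, 40 to 85 g, standing upright on the bench. Origin: centre of the underside; z up along the tube.
- tube_b: One of three identical bare aluminium wing-joiner tubes (treat as solid; dark bore seen on top), 24 mm diameter, 110 mm long, 40 to 85 g, standing upright on the bench. Origin: centre of the underside; z up along the tube.
- tube_c: One of three identical bare aluminium wing-joiner tubes (treat as solid; dark bore seen on top), 24 mm diameter, 110 mm long, 40 to 85 g, standing upright on the bench. Origin: centre of the underside; z up along the tube.
- servo: Blue servo motor with black ears, 40 to 85 g, standing on its base: case 40 (x) x 20 (y) x 36 (z) mm, a brass stub 5 mm higher, two black mounting ears that make it 54 mm long in x (18 mm wide, 26 to 29 mm above the base). Origin: centre of the underside; z up. Grip it across y (20 mm).
- spinner: White propeller spinner (small round nose cone) with a thin green band near its foot, 35 to 70 g, standing on its flat base: straight collar 46 mm diameter for the lowest 24 mm, then a rounded nose up to 55 mm. Origin: centre of the underside; z up to the nose.
- canister: Orange round open canister, fixed to the bench: outer diameter 92 mm, inner diameter 84 mm, 50 mm high, floor 6 mm thick. Origin: centre of the underside, z up.
- tray_blue: Blue square open tray, fixed to the bench: 110 x 110 mm outside, 30 mm high, walls and floor 4 mm thick. Origin: centre of the underside, z up.
- tray_yellow: Yellow square open tray, fixed to the bench: 110 x 110 mm outside, 30 mm high, walls and floor 4 mm thick. Origin: centre of the underside, z up.
- jar: Bystander: amber glass jar with black cap, loose, 60 mm diameter, 85 mm high, standing on the bench among the targets. Origin: centre of the underside.
- red_bottle: Bystander: slim red bottle with white cap, loose, 38 mm diameter, 115 mm high, standing on the bench among the targets. Origin: centre of the underside.

How it is judged:
By the outcome, as a careful person would: the job done as asked, in the order asked, and still so for the second after the job is handed in, with the robot touching nothing.
It also fails if it takes over 128 s, if anything falls off the work surface, if the arm or the gripper's body presses on something with over 40 N, if the wrist force passes 120 N, or if a joint passes its speed limit or range.

## Working session

There is one attempt and no reset: what is moved stays moved. The work goes in short steps, Python scripts to look and compute and a tool call to move; the robot and the scene stay as the last step left them, time stands still between calls to the robot, and variables do not carry over. Pictures are saved under pics/ and viewed, at most 14 in all, crops included, and the job is handed in when it is done.

Besides the shell and the picture viewer there is one more tool, called as name([rows], argument=value, ...), one row to a line, values as JSON. arm_command: Moves the arm, as the interface text tells. Scaled input: -1 to 1 covers 30 cm each way for a shift and 180 degrees each way for a turn. Its arguments: {"type":"object","properties":{"hand":{"type":"array"},"slide":{"type":"array"},"turn":{"type":"array"}},"required":["hand","slide","turn"]}

```bash
mkdir -p pics; python3 - <<'E'
from plant import bot
import cv2
s=bot.read_state(); print({k:(v if not hasattr(v,'round') else v) for k,v in s.items()})
for n in ("top","scene"):
    im=bot.camera(n); cv2.imwrite(f"pics/{n}1.png",im[:,:,::-1]); c=bot.get_calibration(n); print(n,c)
E
```

```text
{'time_s': 0.0, 'joint_pos': array([ 1.03633072e+00,  1.04702910e-01,  9.64381838e-02,  1.56390072e+00,
       -2.44306174e-05,  1.35311073e+00]), 'qd': array([-6.88783274e-04, -6.42470449e-05, -7.59417807e-04,  6.67079189e-04,
       -9.75330522e-05, -6.55842485e-04]), 'joint_efforts': array([ 2.03344818e-03, -5.56932235e+01,  5.03646076e+01,  1.70069776e-02,
       -3.09191137e-04,  2.59407130e-05]), 'tool_pos': array([186.73087966, 569.87330073, 255.5030845 ]), 'ee_rot': array([ 1.57728525e-01,  9.87482275e-01, -6.41203142e-04, -2.40058335e-04]), 'wrist_force': array([ 0.04162357,  0.72447026, -0.31611927]), 'torque': array([-0.01177871,  0.00519706, -0.017216  ]), 'gripper_force': 0.0, 'gripper_width': 85.31439319540613}
top {'fx': 456.29049478236186, 'fy': 456.29049478236186, 'cx': 316.686051807274, 'cy': 242.18718253178344, 'dist_coeffs': array([-0.07609153,  0.        ,  0.        ,  0.        ,  0.        ]), 'T': array([[ 5.12826509e-03, -9.86152311e-01,  1.65762844e-01,
         3.65846508e+02],
       [-9.99950913e-01, -3.65179890e-03,  9.21064938e-03,
        -4.58925249e+00],
       [-8.47777060e-03, -1.65801941e-01, -9.86122631e-01,
         8.68458902e+02],
       [ 0.00000000e+00,  0.00000000e+00,  0.00000000e+00,
         1.00000000e+00]])}
scene {'fx': 521.5511954501823, 'fy': 521.5511954501823, 'cx': 315.9389516052045, 'cy': 239.34827719363767, 'dist_coeffs': array([-0.06536717,  0.        ,  0.        ,  0.        ,  0.        ]), 'T': array([[ 5.75059503e-01,  6.86047405e-01, -4.45696675e-01,
         9.73871275e+02],
       [ 8.18070298e-01, -4.76732594e-01,  3.21693986e-01,
        -3.29563033e+02],
       [ 8.21919229e-03, -5.49604395e-01, -8.35384614e-01,
         9.06905139e+02],
       [ 0.00000000e+00,  0.00000000e+00,  0.00000000e+00,
         1.00000000e+00]])}
```

View pics/top1.png

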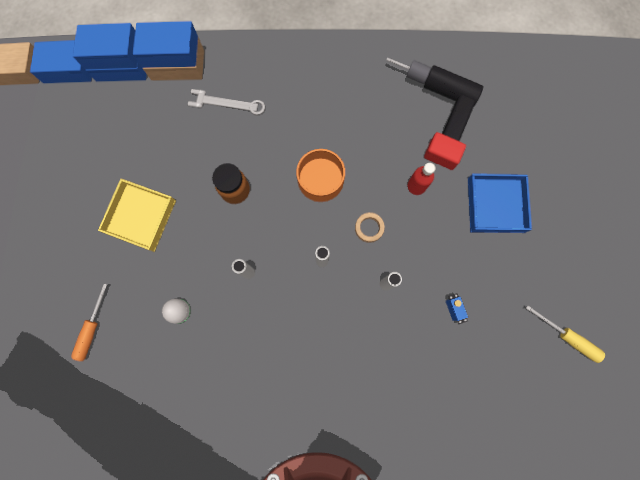

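View pics/scene1.png

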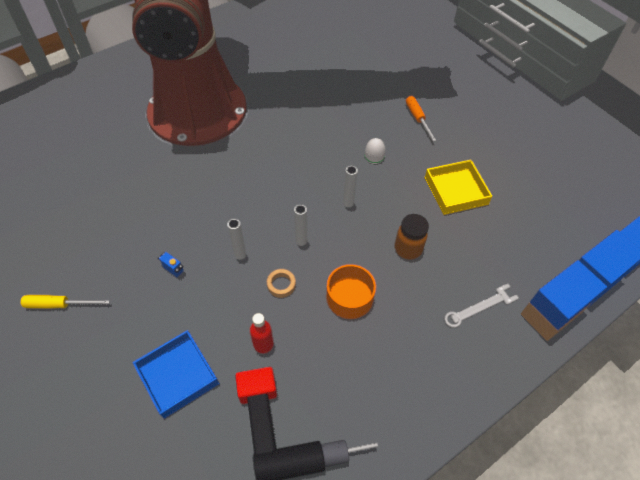

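The top picture shows tube tops at about (239,266), (322,253) and (395,279). It also shows the spinner (176,311), servo (458,308), canister (321,175), blue tray (499,204), yellow tray (138,215), jar cap (228,178) and bottle cap (429,169). The scene picture confirms that all of these are upright.

```bash
cat > h.py <<'E'
import numpy as np, cv2
from plant import bot
def ray(c,uv):
    K=np.array([[c['fx'],0,c['cx']],[0,c['fy'],c['cy']],[0,0,1]])
    p=cv2.undistortPoints(np.array(uv,float).reshape(-1,1,2),K,c['dist_coeffs']).reshape(-1,2)
    d=np.c_[p,np.ones(len(p))]@c['T'][:3,:3].T
    return c['T'][:3,3],d
def atz(c,uv,z):
    o,d=ray(c,uv); return (o+d*((z-o[2])/d[:,2])[:,None])[:,:2]
def proj(c,P):
    K=np.array([[c['fx'],0,c['cx']],[0,c['fy'],c['cy']],[0,0,1]])
    Ti=np.linalg.inv(c['T']); r,_=cv2.Rodrigues(Ti[:3,:3])
    return cv2.projectPoints(np.array(P,float).reshape(-1,3),r,Ti[:3,3],K,c['dist_coeffs'])[0].reshape(-1,2)
def tool():
    """pos, x,y axes of tool in world"""
    from scipy.spatial.transform import Rotation as R
    s=bot.read_state(); return s,s['tool_pos'],R.from_quat(s['ee_rot']).as_matrix()
E
cat > m.py <<'E'
from h import *
np.set_printoptions(precision=1,suppress=True)
def cent(m,box):
    x0,y0,x1,y1=box; s=m[y0:y1,x0:x1].astype(np.uint8); n,l,st,ce=cv2.connectedComponentsWithStats(s)
    i=1+np.argmax(st[1:,4]); return ce[i]+[x0,y0],st[i,4],(l==i)
for n in("top","scene"):
    im=cv2.imread(f"pics/{n}1.png"); c=bot.get_calibration(n); hsv=cv2.cvtColor(im,cv2.COLOR_BGR2HSV)
    g=im.max(2); print(n)
    tubes=[(239,266),(322,253),(395,279)] if n=="top" else [(351,171),(300,209),(234,224)]
    for u,v in tubes:
        p,a,_=cent(g<45,(u-7,v-7,u+8,v+8)); print("tube",p,a,atz(c,[p],110))
    H,S,V=cv2.split(hsv)
    o=(abs(H.astype(int)-11)<8)&(S>150)&(V>100)
    b=(285,140,355,210) if n=="top" else (320,255,385,325)
    p,a,l=cent(o,b); ys,xs=np.nonzero(l); pts=np.c_[xs,ys]+[b[0],b[1]]
    print("can bbox",pts.min(0),pts.max(0),atz(c,[p],25))
    hull=cv2.convexHull(pts.astype(np.float32)).reshape(-1,2)
    from scipy.optimize import minimize
    def shull(P): return cv2.convexHull(proj(c,P).astype(np.float32)).reshape(-1,2)
    def fit(P0,obs,x0,rot=False):
        # match silhouette bbox at many directions
        th=np.linspace(0,2*np.pi,72,endpoint=False); D=np.c_[np.cos(th),np.sin(th)]
        so=(obs@D.T).max(0)+.5
        def f(x):
            P=P0.copy()
            if rot: cs,sn=np.cos(x[2]),np.sin(x[2]); P[:,:2]=P[:,:2]@np.array([[cs,sn],[-sn,cs]])
            P[:,:2]+=x[:2]; return np.abs((proj(c,P)@D.T).max(0)-so).mean()
        r=minimize(f,x0,method="Nelder-Mead",options=dict(xatol=.05,fatol=1e-4,maxiter=2000)); return r.x,r.fun
    t=np.linspace(0,2*np.pi,60)
    cyl=lambda rs:np.vstack([np.c_[r*np.cos(t),r*np.sin(t),0*t+z] for r,z in rs])
    box=lambda w,d,h,z0=0:np.array([[sx*w/2,sy*d/2,z] for sx in(1,-1) for sy in(1,-1) for z in(z0,h)])
    def obj(name,mask,b,P,z,rots=None):
        p,a,l=cent(mask,b); ys,xs=np.nonzero(l); o=np.c_[xs,ys]+[b[0],b[1]]
        x0=list(atz(c,[p],z)[0])
        if rots is None: print(name,a,*fit(P,o,x0))
        else: print(name,a,*min((fit(P,o,x0+[r],True) for r in rots),key=lambda q:q[1]))
    T=n=="top"
    obj("canister",o,b,cyl([(46,0),(46,50)]),25)
    blue=(abs(H.astype(int)-110)<12)&(S>130)&(V>50)
    yel=(abs(H.astype(int)-27)<7)&(S>120)&(V>60)
    red=((H<6)|(H>174))&(S>150)&(V>60)
    rr=np.linspace(-1.4,1.5,10)
    obj("tray_blue",blue,(460,165,540,240) if T else (125,325,225,420),box(110,110,30),15,rr)
    obj("tray_yel",yel,(90,170,185,260) if T else (415,150,500,220),box(110,110,30),15,rr)
    obj("servo",blue,(440,285,475,330) if T else (150,245,195,285),box(40,20,36),18,rr)
    wh=(S<60)&(V>100)
    obj("spinner",wh,(155,290,200,330) if T else (360,132,392,170),cyl([(23,0),(23,24),(20,36),(14,46),(7,53),(1,55)]),20)
    jb=(210,160,255,210) if T else (390,210,435,262)
    obj("jarcap",(g<40),jb,cyl([(26,72),(26,85)]),80)
    obj("redb",red,(405,155,434,200) if T else (245,310,280,358),cyl([(19,0),(19,70)]),40)
    cap=(S<60)&(V>150); p,a,_=cent(cap,(415,155,445,182) if T else (245,308,275,330)); print("bcap",p,a,atz(c,[p],113))
E
python3 m.py
```

```text
topTraceback (most recent call last):
  File "m.py", line 11, in <module>
    p,a,_=cent(g<45,(u-7,v-7,u+8,v+8)); print("tube",p,a,atz(c,[p],110))
          ~~~~^^^^^^^^^^^^^^^^^^^^^^^^
  File "m.py", line 5, in cent
    i=1+np.argmax(st[1:,4]); return ce[i]+[x0,y0],st[i,4],(l==i)
        ~~~~~~~~~^^^^^^^^^^
    return _wrapfunc(a, 'argmax', axis=axis, out=out, **kwds)
    return bound(*args, **kwds)
ValueError: attempt to get argmax of an empty sequence
```

```bash
python3 - <<'E'
import cv2
im=cv2.imread("pics/top1.png").max(2); print(im[258:276,230:256]); print(im[170:190:3,215:245:3])
E
sed -i 's/g<45,(u-7,v-7,u+8,v+8)/g<g[v-4:v+5,u-4:u+5].min()+18,(u-6,v-6,u+7,v+7)/' m.py; python3 m.py
```

```text
[[115 114 114 114 115 114 114 114 122 125 118 114 114 115 114 115 114 114
  114 114 114 114 114 114 114 115]
 [115 113 114 114 114 132 156 176 188 190 181 164 138 118 114 114 114 114
  106 102 103 110 113 114 114 114]
 [114 114 114 114 134 183 196 202 207 207 203 199 193 156 117 115 106 102
   81  67  68  94 102 111 114 114]
 [114 114 114 147 168 193 173 101  54  53  84 156 200 197 149 106  82  68
   68  68  68  67  68  93 111 114]
 [114 114 142 187 171 100  53  54  53  55  54  54  83 187 183 126  82  70
   68  68  69  68  67  68  94 111]
 [114 114 176 186 130  53  53  52  53  54  53  54  54  91 198 169 103  84
   70  68  69  68  67  69  68 105]
 [114 121 192 170  62  52  53  53  54  54  53  54  54  84 209 182 115 104
   87  75  70  68  68  68  68 104]
 [114 142 202 173  53  53  53  54  53  53  54  54  54  55 190 183 131 111
  107  97  79  69  68  68  68  94]
 [115 146 189 156  52  53  53  52  54  54  55  53  54  54 133 166 137 111
  112 111 100  81  71  68  69  68]
 [114 122 192 169  53  54  55  54  54  54  54  53  54  61 174 164 121 111
  111 112 113 103  84  70  67  69]
 [115 111 
[... 1559 characters left out ...]
278.8] 13.25237181428895
jarcap 57 [615.7 165.8] 5.494527865956147
redb 431 [ 624.5 -191.4] 0.7790910852869195
bcap [429.4 167.7] 101 [[ 624.7 -192.3]]
scene
tube [351.1 169.6] 29 [[451.6 132. ]]
tube [300. 209.] 31 [[474.9  -7.9]]
tube [233.1 223.3] 37 [[ 431.2 -129.1]]
can bbox [327 265] [375 318] [[636.8  -3.8]]
canister 2161 [636.8  -4.1] 0.20361195017905045
tray_blue 4208 [ 586.9 -350.8   -1.6] 0.5098608749715966
tray_yel 2548 [560.9 351.9  -0.3] 0.21338460391357705
servo 248 [ 382.5 -257.2   -2.8] 0.5267438765317192
spinner 1162 [399.5 265.4] 10.186765170899498
jarcap 2 [614.6 169. ] 12.619461075522127
redb 507 [ 621.8 -192.1] 1.0007022461618282
bcap [257.6 318.1] 109 [[ 623.  -193.3]]
```

```bash
sed -i 's/wh=(S<60)&(V>100)/wh=(S<60)\&(V>126)/; s/(g<40),jb/(g<58),jb/' m.py; python3 m.py | egrep "top|scene|spinner|jar"; python3 -c "
from plant import bot; print(bot.tip_reach)"
```

```text
top
spinner 515 [378.1 268. ] 0.36858268518166526
jarcap 667 [615.9 166. ] 0.123817742832391
scene
spinner 292 [363.4 276.6] 1.742407834695886
jarcap 496 [616.2 162.8] 0.3910615490686462
25.0
```

arm_command([
  [-0.65, -0.55, 0],
  [-0.65, -0.55, 0],
  [-0.65, -0.55, 0],
  [-0.65, -0.55, 0],
  [-0.65, -0.55, 0],
  [-0.65, -0.55, 0],
  [-0.65, -0.55, 0],
], hand=[-1, -1, -1, -1, -1, -1, -1], turn=[-0.101, -0.101, -0.101, -0.101, -0.101, -0.101, -0.101])

```text
time_s: 0.8
tool_pos: [321.6, 351.4, 256.2]
ee_rot: [0.001, 1.0, 0.0, 0.0]
wrist_force: [0.2, 0.7, -0.1]
gripper_width: 85.3
gripper_force: 0.0
```

arm_command([
  [-0.435, -0.729, 0.25],
  [-0.435, -0.729, 0.25],
  [-0.435, -0.729, 0.25],
  [-0.435, -0.729, 0.25],
  [-0.435, -0.729, 0.25],
  [-0.435, -0.729, 0.25],
  [-0.435, -0.729, 0.25],
], hand=[-1, -1, -1, -1, -1, -1, -1], turn=[0, 0, 0, 0, 0, 0, 0])

```text
time_s: 1.5
tool_pos: [451.6, 133.6, 180.3]
ee_rot: [0.001, 1.0, 0.0, -0.001]
wrist_force: [-0.9, -0.3, -0.1]
gripper_width: 85.3
gripper_force: 0.0
```

```bash
python3 - <<'E'
from h import *
s=bot.read_state(); c=bot.get_calibration("wrist"); im=bot.camera("wrist"); print(s['tool_pos'],c)
print(proj(c,[[452.2,132.8,110],[452.2,132.8,0]]))
cv2.imwrite("pics/w1.png",im[:,:,::-1])
E
```

```text
[451.58349564 133.62513121 180.26733879] {'fx': 371.19426133552355, 'fy': 371.19426133552355, 'cx': 323.6107242065726, 'cy': 234.7626874252603, 'dist_coeffs': array([0.01024771, 0.        , 0.        , 0.        , 0.        ]), 'T': array([[ 1.44713188e-03,  9.56661001e-01,  2.91200334e-01,
         3.75792058e+02],
       [ 9.99998932e-01, -1.44431549e-03, -2.24622100e-04,
         1.33892898e+02],
       [ 2.05697950e-04,  2.91200348e-01, -9.56662069e-01,
         2.96442599e+02],
       [ 0.00000000e+00,  0.00000000e+00,  0.00000000e+00,
         1.00000000e+00]])}
[[321.72199547 269.56247001]
 [322.34447967 218.71030555]]
```

View pics/w1.png

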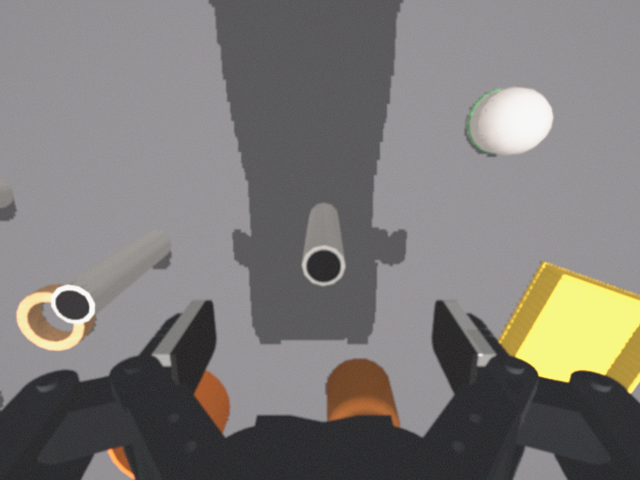

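The wrist picture shows the tube's top at (323,264), within 3 mm of where it was predicted and centred between the fingers. The spinner is at (510,120).

arm_command([
  [0, 0, 0.15],
  [0, 0, 0.28],
  [0, 0, 0.28],
  [0, 0, 0.28],
  [0, 0, 0.28],
  [0, 0, 0.28],
  [0, 0, 0.28],
  [0, 0, 0.28],
], hand=[-1, -1, -1, 1, 1, 1, 1, 1], turn=[0, 0, 0, 0, 0, 0, 0, 0])

```text
time_s: 2.35
tool_pos: [452.4, 134.0, 98.9]
ee_rot: [-0.0, 1.0, -0.0, 0.001]
wrist_force: [-0.8, -0.6, 6.2]
gripper_width: 22.5
gripper_force: 58.5
```

arm_command([
  [0, 0, 0],
  [0, 0, 0],
  [0, 0, 0],
], hand=[1, 1, 1], turn=[0, 0, 0])

```text
time_s: 2.65
tool_pos: [452.4, 134.0, 98.8]
ee_rot: [-0.0, 1.0, 0.0, 0.001]
wrist_force: [-0.3, 0.8, 6.4]
gripper_width: 22.6
gripper_force: 58.5
```

arm_command([
  [0, 0, -0.15],
  [0, 0, -0.3],
  [-0.665, -0.427, -0.45],
  [-0.665, -0.427, -0.45],
  [-0.665, -0.427, -0.45],
  [-0.665, -0.427, -0.45],
  [-0.665, -0.427, -0.45],
  [-0.665, -0.427, -0.45],
], hand=[1, 1, 1, 1, 1, 1, 1, 1], turn=[0, 0, 0, 0, 0, 0, 0, 0])

```text
time_s: 3.45
tool_pos: [654.2, 2.4, 230.9]
ee_rot: [0.002, 1.0, -0.0, -0.0]
wrist_force: [-0.5, -0.4, -1.0]
gripper_width: 22.5
gripper_force: 58.9
```

arm_command([
  [0, 0, 0],
  [0, 0, 0],
], hand=[1, 1], turn=[0, 0])

```text
time_s: 3.65
tool_pos: [650.4, 6.6, 232.5]
ee_rot: [-0.0, 1.0, 0.0, -0.0]
wrist_force: [-1.1, 0.3, -0.3]
gripper_width: 22.2
gripper_force: 58.9
```

```bash
python3 - <<'E'
from h import *
im=bot.camera("scene"); cv2.imwrite("pics/s2.png",cv2.resize(im[60:340,180:480,::-1],None,fx=2,fy=2))
s=bot.read_state();print(s['time_s'],s['tool_pos'],s['wrist_force'],s['gripper_width'])
E
```

```text
3.7 [650.26384559   6.79377657 232.81661451] [-0.04527798 -0.3972946  -0.3822614 ] 22.648490123654685
```

View pics/s2.png

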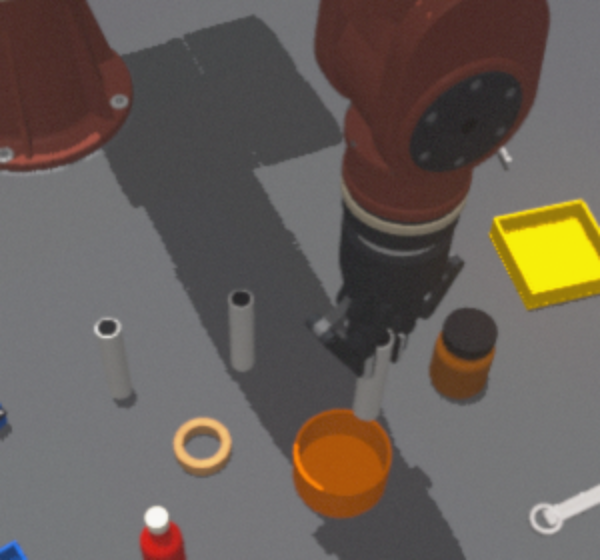

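The scene crop shows the tube held upright over the canister at about (370,390) in the crop.

arm_command([
  [0, 0, 0.15],
  [0, 0, 0.28],
  [0, 0, 0.36],
  [0, 0, 0.4],
  [0, 0, 0.415],
  [0, 0, 0.42],
  [0, 0, 0.42],
  [0, 0, 0.42],
], hand=[1, 1, 1, 1, 1, 1, 1, 1], turn=[0, 0, 0, 0, 0, 0, 0, 0])

```text
time_s: 4.5
tool_pos: [651.8, 5.9, 108.0]
ee_rot: [-0.0, 1.0, -0.0, 0.001]
wrist_force: [-0.0, -0.6, -0.5]
gripper_width: 22.7
gripper_force: 58.9
```

arm_command([
  [0, 0, 0.005],
  [0, 0, 0.009],
  [0, 0, 0.009],
  [0, 0, 0.009],
  [0, 0, 0.009],
  [0, 0, 0.009],
  [0, 0, 0.009],
  [0, 0, 0.009],
], hand=[1, 1, 1, 0.1, 0.1, 0.1, 0.1, 0.1], turn=[0, 0, 0, 0, 0, 0, 0, 0])

```text
time_s: 5.3
tool_pos: [650.9, 6.0, 103.5]
ee_rot: [-0.0, 1.0, 0.0, -0.0]
wrist_force: [-0.1, 0.1, 0.5]
gripper_width: 38.3
gripper_force: 0.0
```

arm_command([
  [0, 0, -0.06],
  [0, 0, -0.16],
  [0, 0, -0.26],
  [0.587, -0.043, -0.26],
  [0.587, -0.043, -0.26],
  [0.587, -0.043, -0.26],
  [0.587, -0.043, -0.26],
  [0.587, -0.043, -0.26],
], hand=[0.1, 0.1, 0.1, -1, -1, -1, -1, -1], turn=[0, 0, 0, 0, 0, 0, 0, 0])

```text
time_s: 6.1
tool_pos: [472.5, -6.8, 181.7]
ee_rot: [-0.0, 1.0, -0.0, -0.0]
wrist_force: [0.9, 0.4, 0.9]
gripper_width: 85.4
gripper_force: 0.0
```

arm_command([
  [0, 0, 0],
  [0, 0, 0],
], hand=[-1, -1], turn=[0, 0])

```text
time_s: 6.3
tool_pos: [475.7, -7.1, 181.9]
ee_rot: [-0.0, 1.0, -0.0, 0.0]
wrist_force: [0.4, -0.7, 0.5]
gripper_width: 85.0
gripper_force: 0.0
```

```bash
python3 - <<'E'
from h import *
s=bot.read_state(); c=bot.get_calibration("wrist"); im=bot.camera("wrist"); print(s['tool_pos'])
print(proj(c,[[475.2,-7.2,110],[475.2,-7.2,0],[652,6,116]]))
cv2.imwrite("pics/w2.png",im[:,:,::-1])
E
```

```text
[475.72158153  -7.10554609 181.85523764]
[[323.14503367 266.1478278 ]
 [323.32855325 216.30211256]
 [343.01264886 517.59706329]]
```

View pics/w2.png

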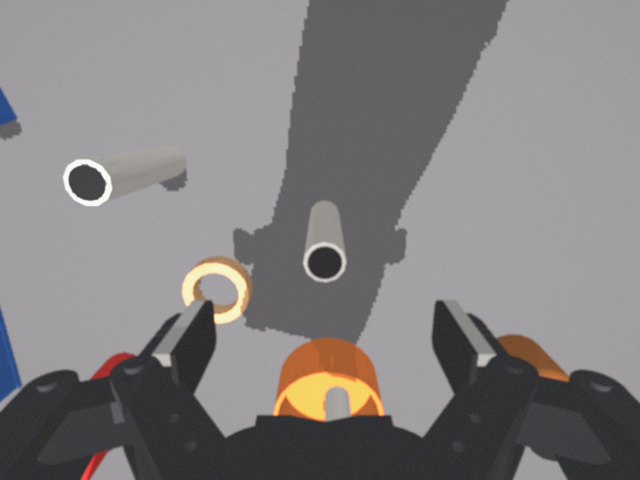

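The wrist picture shows tube b's top at (324,262), centred between the fingers. Tube a is standing in the canister at (337,400).

arm_command([
  [0, 0, 0.15],
  [0, 0, 0.285],
  [0, 0, 0.285],
  [0, 0, 0.285],
  [0, 0, 0.285],
  [0, 0, 0.285],
  [0, 0, 0.285],
  [0, 0, 0.285],
], hand=[-1, -1, -1, 1, 1, 1, 1, 1], turn=[0, 0, 0, 0, 0, 0, 0, 0])

```text
time_s: 7.15
tool_pos: [475.9, -7.2, 97.6]
ee_rot: [-0.0, 1.0, -0.0, 0.001]
wrist_force: [-1.0, 0.8, 5.6]
gripper_width: 22.9
gripper_force: 58.5
```

arm_command([
  [0, 0, 0],
  [0, 0, 0],
  [0, 0, 0],
], hand=[1, 1, 1], turn=[0, 0, 0])

```text
time_s: 7.45
tool_pos: [475.9, -7.2, 97.7]
ee_rot: [-0.0, 1.0, -0.0, 0.001]
wrist_force: [-0.6, 0.6, 6.5]
gripper_width: 22.8
gripper_force: 58.5
```

arm_command([
  [0, 0, -0.15],
  [0, 0, -0.3],
  [0, 0, -0.45],
  [-0.487, 0.044, -0.47],
  [-0.487, 0.044, -0.47],
  [-0.487, 0.044, -0.47],
  [-0.487, 0.044, -0.47],
  [-0.487, 0.044, -0.47],
], hand=[1, 1, 1, 1, 1, 1, 1, 1], turn=[0, 0, 0, 0, 0, 0, 0, 0])

```text
time_s: 8.25
tool_pos: [621.2, 6.4, 235.6]
ee_rot: [-0.0, 1.0, 0.0, -0.001]
wrist_force: [-0.3, -0.1, -1.5]
gripper_width: 22.7
gripper_force: 58.9
```

arm_command([
  [0, 0, 0],
  [0, 0, 0],
  [0, 0, 0],
  [0, 0, 0],
], hand=[1, 1, 1, 1], turn=[0, 0, 0, 0])

```text
time_s: 8.65
tool_pos: [620.6, 6.2, 238.1]
ee_rot: [-0.0, 1.0, -0.0, 0.001]
wrist_force: [-0.5, 0.1, -1.4]
gripper_width: 22.7
gripper_force: 58.9
```

arm_command([
  [-0.003, 0, 0.15],
  [-0.003, 0, 0.28],
  [-0.003, 0, 0.38],
  [-0.003, 0, 0.42],
  [-0.003, 0, 0.435],
  [-0.003, 0, 0.44],
  [-0.003, 0, 0.44],
  [-0.003, 0, 0.44],
], hand=[1, 1, 1, 1, 1, 1, 1, 1], turn=[0, 0, 0, 0, 0, 0, 0, 0])

```text
time_s: 9.45
tool_pos: [622.9, 6.1, 106.9]
ee_rot: [-0.0, 1.0, -0.0, 0.001]
wrist_force: [0.9, 0.3, -0.5]
gripper_width: 22.8
gripper_force: 58.9
```

arm_command([
  [0, 0, 0.005],
  [0, 0, 0.009],
  [0, 0, 0.009],
  [0, 0, 0.009],
  [0, 0, 0.009],
  [0, 0, 0.009],
  [0, 0, 0.009],
  [0, 0, 0.009],
], hand=[1, 1, 1, 0.1, 0.1, 0.1, 0.1, 0.1], turn=[0, 0, 0, 0, 0, 0, 0, 0])

```text
time_s: 10.25
tool_pos: [621.8, 6.3, 102.3]
ee_rot: [-0.0, 1.0, 0.0, -0.0]
wrist_force: [-1.2, -0.1, -1.0]
gripper_width: 38.4
gripper_force: 0.0
```

arm_command([
  [0, 0, -0.06],
  [0, 0, -0.16],
  [0, 0, -0.27],
  [0.634, -0.448, -0.27],
  [0.634, -0.448, -0.27],
  [0.634, -0.448, -0.27],
  [0.634, -0.448, -0.27],
  [0.634, -0.448, -0.27],
], hand=[0.1, 0.1, 0.1, -1, -1, -1, -1, -1], turn=[0, 0, 0, 0.2, 0.2, 0.2, 0.2, 0.2])

```text
time_s: 11.05
tool_pos: [429.7, -129.2, 183.3]
ee_rot: [0.312, 0.95, -0.0, 0.0]
wrist_force: [0.5, 0.2, 0.4]
gripper_width: 85.5
gripper_force: 0.0
```

arm_command([
  [0, 0, 0],
  [0, 0, 0],
  [0, 0, 0],
  [0, 0, 0],
  [0, 0, 0],
  [0, 0, 0],
  [0, 0, 0],
  [0, 0, 0],
], hand=[-1, -1, -1, -1, -1, -1, -1, -1], turn=[0.3, 0.3, 0.3, 0.3, 0.3, 0.3, 0.3, 0.3])

```text
time_s: 11.85
tool_pos: [431.8, -128.2, 183.4]
ee_rot: [0.707, 0.707, 0.0, 0.0]
wrist_force: [0.1, -0.3, -0.0]
gripper_width: 85.5
gripper_force: 0.0
```

```bash
python3 - <<'E'
from h import *
s,p,R=tool(); c=bot.get_calibration("wrist"); im=bot.camera("wrist"); print(s['tool_pos'],R.round(3))
print(proj(c,[[431.5,-128.2,110],[431.5,-128.2,0]]))
cv2.imwrite("pics/w3.png",im[:,:,::-1])
E
```

```text
[ 431.75529285 -128.20611128  183.43040595] [[-0.  1.  0.]
 [ 1.  0.  0.]
 [ 0.  0. -1.]]
[[325.33844543 264.21884201]
 [324.80339488 215.28406927]]
```

View pics/w3.png

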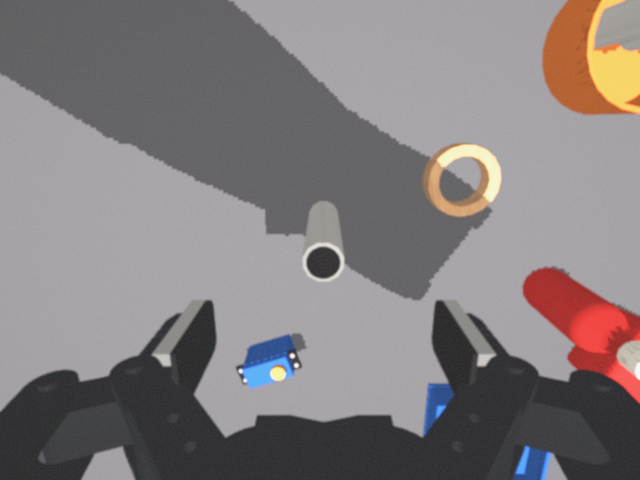

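The wrist picture shows tube c's top at (323,262), centred between the fingers. The servo is at (270,362).

arm_command([
  [0, 0, 0.15],
  [0, 0, 0.29],
  [0, 0, 0.29],
  [0, 0, 0.29],
  [0, 0, 0.29],
  [0, 0, 0.29],
  [0, 0, 0.29],
  [0, 0, 0.29],
], hand=[-1, -1, -1, 1, 1, 1, 1, 1], turn=[0, 0, 0, 0, 0, 0, 0, 0])

```text
time_s: 12.7
tool_pos: [432.4, -128.7, 97.9]
ee_rot: [0.707, 0.707, 0.0, 0.001]
wrist_force: [-1.7, 0.1, 5.9]
gripper_width: 22.9
gripper_force: 58.4
```

arm_command([
  [0, 0, 0],
  [0, 0, 0],
  [0, 0, 0],
], hand=[1, 1, 1], turn=[0, 0, 0])

```text
time_s: 13.0
tool_pos: [432.4, -128.7, 97.9]
ee_rot: [0.707, 0.707, 0.0, 0.001]
wrist_force: [-0.6, -0.2, 7.4]
gripper_width: 23.0
gripper_force: 58.4
```

arm_command([
  [0, 0, -0.15],
  [0, 0, -0.3],
  [0, 0, -0.45],
  [0.356, 0.68, -0.47],
  [0.356, 0.68, -0.47],
  [0.356, 0.68, -0.47],
  [0.356, 0.68, -0.47],
  [0.356, 0.68, -0.47],
], hand=[1, 1, 1, 1, 1, 1, 1, 1], turn=[0, 0, 0, 0, 0, 0, 0, 0])

```text
time_s: 13.8
tool_pos: [638.1, -19.3, 237.2]
ee_rot: [0.706, 0.708, 0.0, 0.0]
wrist_force: [0.5, -0.7, 0.0]
gripper_width: 22.6
gripper_force: 59.1
```

arm_command([
  [0, 0, 0],
  [0, 0, 0],
  [0, 0, 0],
  [0, 0, 0],
], hand=[1, 1, 1, 1], turn=[0, 0, 0, 0])

```text
time_s: 14.2
tool_pos: [635.2, -21.9, 238.1]
ee_rot: [0.707, 0.707, 0.0, 0.0]
wrist_force: [-0.6, 0.1, -0.3]
gripper_width: 22.9
gripper_force: 59.2
```

```bash
python3 - <<'E'
from h import *
np.set_printoptions(precision=1,suppress=True)
s,p,R=tool(); print(p)
im=bot.camera("scene"); cv2.imwrite("pics/s3.png",cv2.resize(im[180:340,280:440,::-1],None,fx=3.5,fy=3.5,interpolation=cv2.INTER_CUBIC))
c=bot.get_calibration("scene"); print((proj(c,[[651,6,116],[622,6,116],[636.5,-22,116]])-[280,180])*3.5)
E
```

```text
[635.2 -21.9 238.1]
[[290.4 314.1]
 [255.3 273.4]
 [228.2 321.2]]
```

View pics/s3.png

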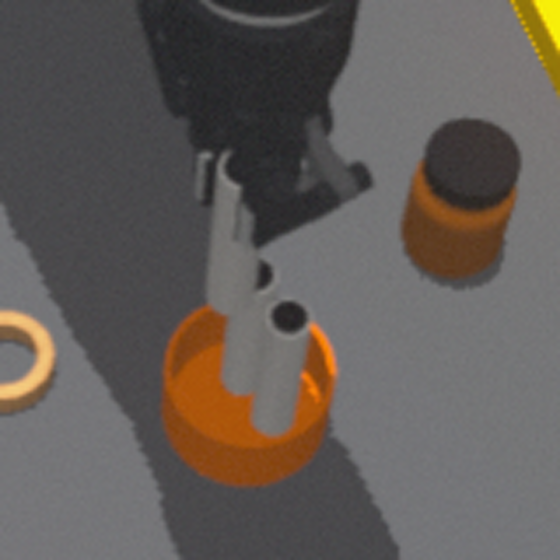

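The crop shows tubes a and b upright in the canister, tops at (290,316) and (262,273). The held tube c is at (235,240), clear of both.

arm_command([
  [0, 0, 0.12],
  [0, 0, 0.25],
  [0, 0, 0.36],
  [0, 0, 0.41],
  [0, 0, 0.435],
  [0, 0, 0.44],
  [0, 0, 0.44],
  [0, 0, 0.44],
], hand=[1, 1, 1, 1, 1, 1, 1, 1], turn=[0, 0, 0, 0, 0, 0, 0, 0])

```text
time_s: 15.05
tool_pos: [636.7, -21.6, 107.3]
ee_rot: [0.707, 0.707, 0.001, 0.001]
wrist_force: [0.7, 0.2, -0.3]
gripper_width: 22.6
gripper_force: 59.2
```

arm_command([
  [0, 0, 0.005],
  [0, 0, 0.009],
  [0, 0, 0.009],
  [0, 0, 0.009],
  [0, 0, 0.009],
  [0, 0, 0.009],
  [0, 0, 0.009],
  [0, 0, 0.009],
], hand=[1, 1, 1, 0.1, 0.1, 0.1, 0.1, 0.1], turn=[0, 0, 0, 0, 0, 0, 0, 0])

```text
time_s: 15.85
tool_pos: [635.6, -21.3, 102.6]
ee_rot: [0.707, 0.707, -0.0, -0.0]
wrist_force: [-0.1, 0.1, -0.2]
gripper_width: 38.7
gripper_force: 0.0
```

arm_command([
  [0, 0, -0.06],
  [0, 0, -0.16],
  [0, 0, -0.3],
  [-0.5, -0.55, -0.3],
  [-0.5, -0.55, -0.3],
  [-0.5, -0.55, -0.3],
  [-0.5, -0.55, -0.3],
  [-0.5, -0.55, -0.3],
], hand=[0.1, 0.1, 0.1, -1, -1, -1, -1, -1], turn=[0, 0, 0, 0, 0, 0, 0, 0])

```text
time_s: 16.65
tool_pos: [468.5, -173.2, 192.8]
ee_rot: [0.708, 0.707, -0.0, 0.0]
wrist_force: [-0.0, -0.7, 0.6]
gripper_width: 85.1
gripper_force: 0.0
```

arm_command([
  [-0.283, -0.29, 0.05],
  [-0.283, -0.29, 0.05],
  [-0.283, -0.29, 0.05],
  [-0.283, -0.29, 0.05],
  [-0.283, -0.29, 0.05],
  [-0.283, -0.29, 0.05],
  [-0.283, -0.29, 0.05],
  [-0.283, -0.29, 0.05],
], hand=[-1, -1, -1, -1, -1, -1, -1, -1], turn=[0.38, 0.38, 0.38, 0.38, 0.38, 0.38, 0.38, 0.38])

```text
time_s: 17.45
tool_pos: [383.8, -256.4, 177.8]
ee_rot: [0.983, 0.185, 0.0, 0.0]
wrist_force: [0.3, -0.2, 1.3]
gripper_width: 85.1
gripper_force: 0.0
```

arm_command([
  [0, 0, 0],
  [0, 0, 0],
], hand=[-1, -1], turn=[0.02, 0.02])

```text
time_s: 17.65
tool_pos: [383.8, -256.4, 177.7]
ee_rot: [0.988, 0.156, 0.0, 0.0]
wrist_force: [0.3, 0.6, 0.8]
gripper_width: 85.1
gripper_force: 0.0
```

```bash
python3 - <<'E'
from h import *
np.set_printoptions(precision=2,suppress=True)
s,p,R=tool(); c=bot.get_calibration("wrist"); im=bot.camera("wrist"); print(p,R[:2,:2])
hsv=cv2.cvtColor(im,cv2.COLOR_RGB2HSV); H,S,V=cv2.split(hsv)
m=((abs(H.astype(int)-110)<12)&(S>130)&(V>50)).astype(np.uint8)
n,l,st,ce=cv2.connectedComponentsWithStats(m)
g=proj(c,[[383.6,-256.6,36]])[0]; print("pred",g)
for i in range(1,n):
    if st[i,4]>200: print(st[i],ce[i])
cv2.imwrite("pics/w4.png",im[:,:,::-1])
E
```

```text
[ 383.82 -256.35  177.75] [[ 0.95  0.31]
 [ 0.31 -0.95]]
pred [324.61 228.01]
[  441     0   199    91 13115] [547.9   36.04]
[ 310  199   28   56 1133] [323.84 227.8 ]
```

View pics/w4.png

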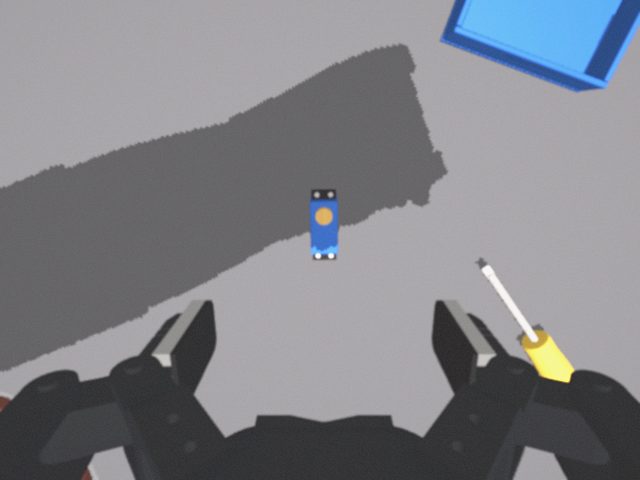

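The wrist picture shows the servo at (324,228), square to the fingers and centred as predicted. The blue tray is at upper right.

arm_command([
  [0, 0, 0.15],
  [0, 0, 0.3],
  [0, 0, 0.42],
  [0, 0, 0.48],
  [0, 0, 0.49],
  [0, 0, 0.49],
  [0, 0, 0.49],
], hand=[-1, -1, -1, -1, -1, -1, -1], turn=[0, 0, 0, 0, 0, 0, 0])

```text
time_s: 18.4
tool_pos: [384.5, -257.1, 32.2]
ee_rot: [0.988, 0.157, 0.001, 0.001]
wrist_force: [-0.5, 0.1, 0.5]
gripper_width: 85.6
gripper_force: 0.0
```

arm_command([
  [0, 0, 0],
  [0, 0, 0],
  [0, 0, 0],
  [0, 0, 0],
  [0, 0, 0],
  [0, 0, 0],
  [0, 0, 0],
  [0, 0, 0],
], hand=[1, 1, 1, 1, 1, 1, 1, 1], turn=[0, 0, 0, 0, 0, 0, 0, 0])

```text
time_s: 19.2
tool_pos: [384.0, -256.5, 31.0]
ee_rot: [0.988, 0.157, 0.0, 0.0]
wrist_force: [0.2, -0.0, 4.8]
gripper_width: 19.1
gripper_force: 59.1
```

arm_command([
  [0, 0, -0.15],
  [0, 0, -0.3],
  [0.548, 0.507, -0.33],
  [0.548, 0.507, -0.33],
  [0.548, 0.507, -0.33],
  [0.548, 0.507, -0.33],
  [0.548, 0.507, -0.33],
  [0.548, 0.507, -0.33],
], hand=[1, 1, 1, 1, 1, 1, 1, 1], turn=[0, 0, 0, 0, 0, 0, 0, 0])

```text
time_s: 20.0
tool_pos: [588.9, -350.7, 127.3]
ee_rot: [0.988, 0.157, -0.0, -0.001]
wrist_force: [-0.6, 0.4, -0.5]
gripper_width: 19.0
gripper_force: 58.9
```

arm_command([
  [0, 0, 0],
  [0, 0, 0],
  [0, 0, 0],
  [0, 0, 0],
], hand=[1, 1, 1, 1], turn=[0, 0, 0, 0])

```text
time_s: 20.4
tool_pos: [586.7, -349.9, 130.3]
ee_rot: [0.988, 0.157, 0.0, 0.0]
wrist_force: [-0.3, -0.3, -0.3]
gripper_width: 19.4
gripper_force: 58.9
```

arm_command([
  [0, 0, 0.12],
  [0, 0, 0.22],
  [0, 0, 0.28],
  [0, 0, 0.3],
  [0, 0, 0.308],
  [0, 0, 0.308],
  [0, 0, 0.308],
  [0, 0, 0.308],
], hand=[1, 1, 1, 1, 1, 1, 1, 1], turn=[0, 0, 0, 0, 0, 0, 0, 0])

```text
time_s: 21.2
tool_pos: [587.8, -350.6, 38.6]
ee_rot: [0.988, 0.157, 0.001, 0.001]
wrist_force: [-0.3, -0.9, -1.1]
gripper_width: 19.1
gripper_force: 58.9
```

arm_command([
  [0, 0, 0.005],
  [0, 0, 0.008],
  [0, 0, 0.008],
  [0, 0, 0.008],
  [0, 0, 0.008],
  [0, 0, 0.008],
  [0, 0, 0.008],
  [0, 0, 0.008],
], hand=[1, 1, 1, 0.1, 0.1, 0.1, 0.1, 0.1], turn=[0, 0, 0, 0, 0, 0, 0, 0])

```text
time_s: 22.0
tool_pos: [587.2, -350.0, 34.8]
ee_rot: [0.988, 0.157, -0.0, -0.0]
wrist_force: [0.0, -0.2, 0.7]
gripper_width: 38.5
gripper_force: 0.0
```

arm_command([
  [0, 0, -0.1],
  [0, 0, -0.25],
  [0, 0, -0.4],
  [0, -0.8, -0.52],
  [0, -0.8, -0.52],
  [0, -0.8, -0.52],
  [0, -0.8, -0.52],
  [0, -0.8, -0.52],
], hand=[0.1, 0.1, 0.1, -1, -1, -1, -1, -1], turn=[0, 0, 0, -0.2, -0.2, -0.2, -0.2, -0.2])

```text
time_s: 22.8
tool_pos: [512.0, -119.8, 191.4]
ee_rot: [0.89, 0.457, 0.0, 0.0]
wrist_force: [0.9, 0.0, 0.1]
gripper_width: 85.5
gripper_force: 0.0
```

arm_command([
  [0.395, -0.57, 0],
  [0.395, -0.57, 0],
  [0.395, -0.57, 0],
  [0.395, -0.57, 0],
  [0.395, -0.57, 0],
  [0.395, -0.57, 0],
], hand=[-1, -1, -1, -1, -1, -1], turn=[-0.2, -0.2, -0.2, -0.2, -0.2, -0.2])

```text
time_s: 23.4
tool_pos: [443.9, 75.7, 191.2]
ee_rot: [0.706, 0.708, 0.0, 0.0]
wrist_force: [-0.4, -0.5, -0.2]
gripper_width: 85.4
gripper_force: 0.0
```

arm_command([
  [0.655, -0.23, 0],
  [0.655, -0.23, 0],
  [0.655, -0.23, 0],
  [0.655, -0.23, 0],
  [0.655, -0.23, 0],
  [0.655, -0.23, 0],
  [0.655, -0.23, 0],
], hand=[-1, -1, -1, -1, -1, -1, -1], turn=[0, 0, 0, 0, 0, 0, 0])

```text
time_s: 24.1
tool_pos: [376.0, 269.7, 190.8]
ee_rot: [0.708, 0.707, -0.0, 0.0]
wrist_force: [-0.1, 0.3, 0.3]
gripper_width: 85.6
gripper_force: 0.0
```

```bash
cat > sp.py <<'E'
from h import *
import sys
np.set_printoptions(precision=2,suppress=True)
s,p,R=tool(); c=bot.get_calibration("wrist"); im=bot.camera("wrist"); print(p,R[:2,:2])
hsv=cv2.cvtColor(im,cv2.COLOR_RGB2HSV); H,S,V=cv2.split(hsv)
print("pred",proj(c,[[376,270,0],[376,270,55]]))
m=((S>60)&(abs(H.astype(int)-65)<25)).astype(np.uint8)
n,l,st,ce=cv2.connectedComponentsWithStats(m)
for i in range(1,n):
    if st[i,4]>30: print("green",st[i],ce[i])
cv2.imwrite(sys.argv[1],im[:,:,::-1])
t=bot.camera("top"); cv2.imwrite("pics/top2.png",t[:,:,::-1])
E
python3 sp.py pics/w5.png
```

```text
[376.03 269.69 190.77] [[ 0.  1.]
 [ 1. -0.]]
pred [[325.07 212.73]
 [325.31 231.19]]
```

View pics/w5.png

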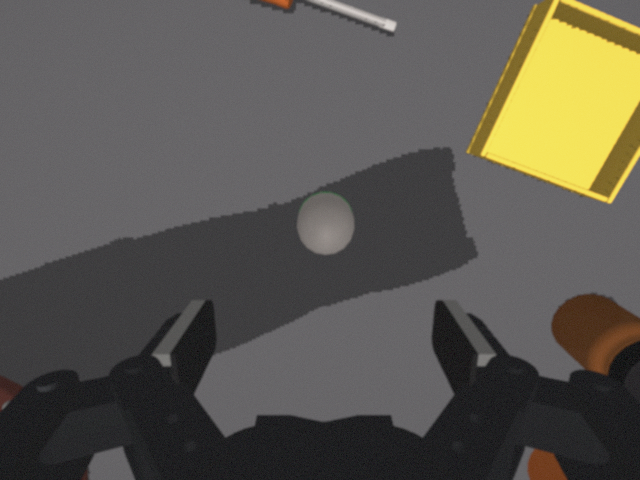

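The wrist picture shows the spinner's outline spanning x 296–355 and y 191–256, between the fingers. I'll fit it for the exact centre.

```bash
python3 - <<'E'
from h import *
from scipy.optimize import minimize
np.set_printoptions(precision=1,suppress=True)
im=cv2.imread("pics/w5.png"); c=bot.get_calibration("wrist")
g=im[170:280,270:380].min(2); m=(cv2.threshold(g,0,255,cv2.THRESH_OTSU)); m=(g>85).astype(np.uint8)
n,l,st,ce=cv2.connectedComponentsWithStats(m)
i=l[54,55]; print(st[i],g[::12,55],g[54,::8])
ys,xs=np.nonzero(l==i); o=np.c_[xs+270,ys+170]
t=np.linspace(0,2*np.pi,60); P0=np.vstack([np.c_[r*np.cos(t),r*np.sin(t),0*t+z] for r,z in [(23,0),(23,24),(20,36),(14,46),(7,53),(1,55)]])
th=np.linspace(0,2*np.pi,72,endpoint=False); D=np.c_[np.cos(th),np.sin(th)]; so=(o@D.T).max(0)+.5
f=lambda x:np.abs((proj(c,P0+[x[0],x[1],0])@D.T).max(0)-so).mean()
r=minimize(f,[376,270],method="Nelder-Mead"); print(r.x,r.fun)
E
```

```text
[  27   23   57   62 2795] [102 102  95 105 116 135 132 103  60  62] [ 64  59  64  62 110 117 119 120 125 116 109  64  62  63]
[376.2 264.6] 0.2130248264815085
```

arm_command([
  [-0.012, 0, 0.15],
  [-0.012, 0, 0.3],
  [-0.012, 0, 0.43],
  [-0.012, 0, 0.5],
  [-0.012, 0, 0.53],
  [-0.012, 0, 0.543],
  [-0.012, 0, 0.543],
  [-0.012, 0, 0.543],
], hand=[-1, -1, -1, -1, -1, -1, -1, -1], turn=[0, 0, 0, 0, 0, 0, 0, 0])

```text
time_s: 25.0
tool_pos: [376.2, 267.5, 29.5]
ee_rot: [0.707, 0.707, 0.001, 0.0]
wrist_force: [-0.0, 0.0, -0.5]
gripper_width: 85.3
gripper_force: 0.0
```

arm_command([
  [0, 0, 0],
  [0, 0, 0],
  [0, 0, 0],
  [0, 0, 0],
  [0, 0, 0],
  [0, 0, 0],
  [0, 0, 0],
  [0, 0, 0],
], hand=[1, 1, 1, 1, 1, 1, 1, 1], turn=[0, 0, 0, 0, 0, 0, 0, 0])

```text
time_s: 25.8
tool_pos: [375.7, 267.7, 28.9]
ee_rot: [0.707, 0.707, 0.001, 0.0]
wrist_force: [-0.8, 0.8, 5.7]
gripper_width: 44.2
gripper_force: 61.1
```

arm_command([
  [0, 0, -0.08],
  [0, 0, -0.2],
  [0, 0, -0.33],
  [0.283, 0.62, -0.33],
  [0.283, 0.62, -0.33],
  [0.283, 0.62, -0.33],
  [0.283, 0.62, -0.33],
  [0.283, 0.62, -0.33],
], hand=[1, 1, 1, 1, 1, 1, 1, 1], turn=[0, 0, 0, 0.095, 0.095, 0.095, 0.095, 0.095])

```text
time_s: 26.6
tool_pos: [564.1, 353.1, 122.9]
ee_rot: [0.804, 0.594, -0.001, -0.0]
wrist_force: [-0.8, -1.2, -0.8]
gripper_width: 44.0
gripper_force: 61.3
```

arm_command([
  [0, 0, 0],
  [0, 0, 0],
  [0, 0, 0],
  [0, 0, 0],
], hand=[1, 1, 1, 1], turn=[0, 0, 0, 0])

```text
time_s: 27.0
tool_pos: [560.4, 352.3, 128.3]
ee_rot: [0.804, 0.594, 0.001, 0.0]
wrist_force: [0.1, 0.8, -1.1]
gripper_width: 44.1
gripper_force: 61.3
```

```bash
python3 - <<'E'
from h import *
im=bot.camera("scene"); cv2.imwrite("pics/s4.png",cv2.resize(im[80:240,350:530,::-1],None,fx=3,fy=3,interpolation=cv2.INTER_CUBIC))
s,p,R=tool();print(p,R[:2,:2].round(3),s['gripper_width'])
E
```

```text
[560.52537559 352.27380428 128.24444483] [[ 0.293  0.956]
 [ 0.956 -0.293]] 44.22394695797879
```

View pics/s4.png

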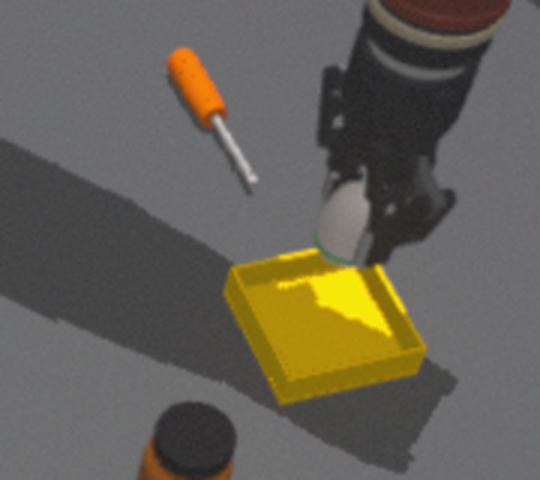

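The crop shows the spinner held upright at (345,220), above the yellow tray.

arm_command([
  [0, 0, 0.12],
  [0, 0, 0.22],
  [0, 0, 0.28],
  [0, 0, 0.3],
  [0, 0, 0.308],
  [0, 0, 0.308],
  [0, 0, 0.308],
  [0, 0, 0.308],
], hand=[1, 1, 1, 1, 1, 1, 1, 1], turn=[0, 0, 0, 0, 0, 0, 0, 0])

```text
time_s: 27.85
tool_pos: [561.8, 352.7, 35.9]
ee_rot: [0.804, 0.594, 0.001, 0.0]
wrist_force: [-0.5, 0.5, 0.1]
gripper_width: 44.0
gripper_force: 61.3
```

arm_command([
  [0, 0, 0.005],
  [0, 0, 0.008],
  [0, 0, 0.008],
  [0, 0, 0.008],
  [0, 0, 0.008],
  [0, 0, 0.008],
  [0, 0, 0.008],
  [0, 0, 0.008],
], hand=[1, 1, 1, -0.45, -0.45, -0.45, -0.45, -0.45], turn=[0, 0, 0, 0, 0, 0, 0, 0])

```text
time_s: 28.65
tool_pos: [561.0, 352.3, 32.1]
ee_rot: [0.804, 0.594, -0.0, -0.0]
wrist_force: [-0.0, 0.0, -0.7]
gripper_width: 62.2
gripper_force: 0.0
```

arm_command([
  [0, 0, -0.05],
  [0, 0, -0.15],
  [0, 0, -0.3],
  [0, 0, -0.45],
  [0, 0, -0.55],
  [0.6, -0.3, -0.6],
  [0.6, -0.3, -0.6],
  [0.6, -0.3, -0.6],
], hand=[-0.45, -0.45, -0.45, -0.45, -0.45, -0.45, -0.45, -0.45], turn=[0, 0, 0, 0, 0, 0, 0, 0])

```text
time_s: 29.45
tool_pos: [536.3, 501.3, 210.7]
ee_rot: [0.805, 0.594, 0.001, 0.0]
wrist_force: [0.6, -0.4, -0.3]
gripper_width: 62.1
gripper_force: 0.0
```

arm_command([
  [0, 0, 0],
  [0, 0, 0],
  [0, 0, 0],
  [0, 0, 0],
  [0, 0, 0],
  [0, 0, 0],
], hand=[-0.45, -0.45, -0.45, -0.45, -0.45, -0.45], turn=[0, 0, 0, 0, 0, 0])

```text
time_s: 30.05
tool_pos: [536.8, 499.1, 208.9]
ee_rot: [0.805, 0.594, 0.0, -0.0]
wrist_force: [-0.5, -0.2, -0.3]
gripper_width: 61.8
gripper_force: 0.0
```

```bash
python3 - <<'E'
from h import *
for n in("scene","top"):
    im=bot.camera(n); cv2.imwrite(f"pics/{n}9.png",im[:,:,::-1])
s=bot.read_state();print(s['time_s'],s['tool_pos'])
E
```

```text
30.15 [536.57414807 499.41356955 208.61974995]
```

View pics/scene9.png

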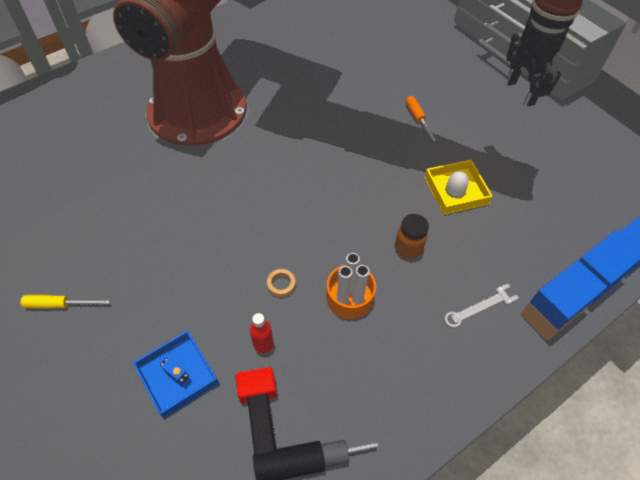

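View pics/top9.png

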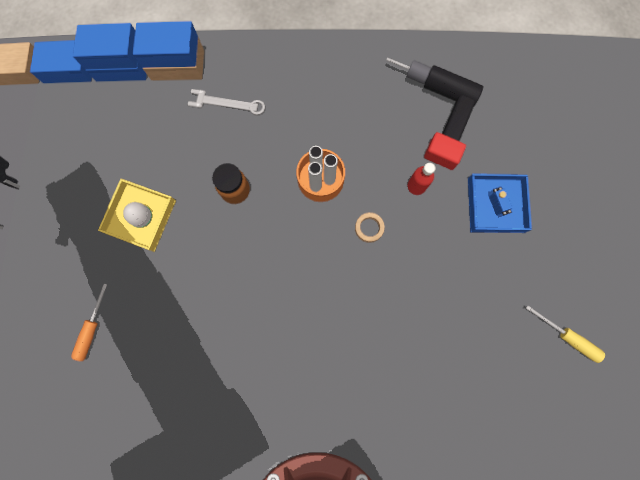

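Both final pictures show the three tubes upright and clustered in the canister: scene (352,258), (345,271), (362,271). The servo is flat in the blue tray (top 502,201) and the spinner flat in the yellow tray (top 138,214). The jar and bottle are where they were, and the arm is clear of everything.

```bash
python3 -c "
from plant import bot; print(bot.finish_job())"
```

```text
the job is handed in; nothing more can be done
None
```

The job is handed in at about 30 s: all three tubes stand clustered in the orange canister, the servo is in the blue tray, the spinner is in the yellow tray, and the jar and red bottle were not moved.

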